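Seat the pink paint tin's lid with the treadle press

ROBOT

A 6-joint arm with a two-finger parallel gripper is mounted at the origin on the work surface. World frame = base frame: x ahead of the robot, y to its left, z up, the work surface at z = 0. Lengths are in m, angles in rad, forces in N, time in s.
With the tool pointing down it reaches from about 0.325 to 0.9 m from the base axis. Payload 6.1 kg.
Tool frame: the origin (TCP) lies midway between the tips of the shut fingers; the grasp point (between the pads) lies 19 mm behind it; z points along the fingers, y is the line along which they close (so a half turn about z gives the same grasp; the last joint's range is limited). The gripper opens to 87 mm and grips with 3 to 60 N. Pads are 19 mm wide; open, the fingers measure 117 mm over their backs; the gripper's body (75 mm by 190 mm) begins 51 mm behind the grasp point.
Start: joints at [1.088, 0.22, 1.526, -0, 1.395, -0.126], TCP at [0.218, 0.586, 0.223] pointing down, gripper open.
Joint ranges: [-2.98, 2.98], [-0.91, 2.08], [0.09, 2.57], [-1.24, 4.39], [0.2, 2.65], [-2.68, 2.68]. Speed limits (rad/s): [2.57, 2.57, 3.01, 3.14, 3.14, 3.14].

INTERFACE

Orientations are given as [roll, pitch, yaw] about the fixed x, y, z axes, in that order (R = Rz(yaw) Ry(pitch) Rx(roll)).
In Python, from workcell import ctrl gives the robot as it stands.
- The arm moves only by the tool drive_tool, never from a script. Its argument "steps" is a list of rows, each a list of 7 numbers: the shift along the world's x, y, z in cm, then the turn, a rotation vector about the world's x, y, z in rad, then the finger opening in cm, from 0 to 8.7. In form: [[dx, dy, dz, wx, wy, wz, jaw], ...]. A call has 1 to 10 rows; each row shifts and turns the commanded pose from where the row before left it; what a row does not reach is not made up. A row lasts 1/8 s, in which the tool goes at most 62.5 mm and 10.7 degrees, less where a joint would pass 70% of its speed; a pose out of reach is approached as far as the arm can. A call with a gripper value outside its range is refused whole. The fingers move at their own pace and stop on an object; "force" is the grip in N (left out, the last holds). Time passes only in rows, so rows that do not move let the fingers close. It gives the time, the measured TCP pose, the force, the opening and the grip force at its end, in the units of the state.
- ctrl.sense(): the state, without advancing time (a new reading comes with each control period).
- ctrl.camera(name): name is "side" or "top" or "wrist"; returns the picture (480x640x3 uint8, red, green, blue); there is no depth.
- ctrl.camera_model(name): a dict with "camera_matrix" (3x3 intrinsics, pixels), "extrinsics" (4x4, takes a point from world to camera coordinates). Camera axes: x right, y up, looking along -z (the intrinsics and any distortion apply to the point x, -y, -z); pixel columns grow to the right and rows downward; lengths in m; the calibration is good to about 2 mm. A picture is of the moment at which its call begins: read the wrist's pose just before it. camera_model takes no time and is no camera call; for the wrist camera it gives the pose at the moment of the call.
- ctrl.close_job(): hands the job in; it is judged then, once.
The state is a dict: "time_s": time; "q": joint angles; "joint_vel": joint speeds; "effort": joint torques, N m; "position": TCP position; "tool_rot": TCP orientation; "force": force on the tool from outside, world axes, zero at the start; "torque": the same for the moment, N m; "gripper_width": finger opening in m; "grip_force": force on a finger pad.
Only numpy, scipy, OpenCV 4.12 (cv2) and the standard library are available. Lean on these libraries where they do the work, as an engineer would, in place of code of your own. Each camera call takes 0.05 s, during which the arm holds its last target. There are 200 camera calls.

TASK

Press the lid fully home on the pink paint tin: push the treadle of the lid press it stands in right down to its stop with the gripper, hold it there for about a second, then let it come all the way back up. Leave the press with the blue tin alone (that lid has to stay loose), and leave the pink tin standing upright in its press.

Things in the scene. Friction and masses are not known exactly. Their poses are not given: they have to be found in the camera images.
- pink_pad (a point): Point to push, on the rubber pad of the treadle of the pink tin's press: mid-width, 105 mm in front of the hinge, 35 mm behind the yellow front edge. 59 mm above the table at rest, 34 mm at the stop, moving 5 mm forward (away from the hinge). Axes: x along the pad to the hinge (away from the robot), y across, z out of the pad. The press's crossbeam is 140 mm behind it; nothing is above it.
- pink_treadle (a joint): Treadle angle, rad: 0 up at rest (front edge raised), 0.24 at its stop (level). Steel plate 66 mm wide, 140 long, black pad 80 long x 58 wide, hinged at its rear edge 26 mm above the table. A spring returns it. At the point to push: 2 to 6 N, rising to about 11 N as its white ram (0.094 m per rad) forces the lid down over the last 0.1 rad.
- pink_lid (a joint): How far the pink tin's lid is pushed in, m: 0 to 0.0015 at the start (standing proud), 0.008 fully home. Stiff friction: it stays where it is left.
- pink_tin: Pink-banded paint tin, 76 mm across, 72 high without its pink lid, loose on a steel disc 18 mm above the table, under the ram of its press and 165 mm behind the point to push. Origin: centre of its underside, z up. The press: grey base 240 x 150 x 12 mm, two posts, crossbeam to 190 mm high.
- blue_pad (a point): The same point on the treadle of the other, identical press, which holds the blue tin with a blue lid. Not to be pressed. The two presses stand side by side, either one on the left, treadles towards the robot, each turned by up to 0.25 rad.
Not all that is in view belongs to the job. Leave any green look-alike of the pink_tin alone.

How it is judged:
By the outcome, as a careful person would: the job done as asked, in the order asked, and still so for the second after the job is handed in, with the robot touching nothing.
It also fails if it takes over 29 s, if anything falls off the work surface, if the arm or the gripper's body presses on something with over 40 N, if the wrist force passes 120 N, or if a joint passes its speed limit or range.

## Working session

There is one attempt and no reset: what is moved stays moved. The work goes in short steps, Python scripts to look and compute and a tool call to move; the robot and the scene stay as the last step left them, time stands still between calls to the robot, and variables do not carry over. Pictures are saved under pics/ and viewed, at most 10 in all, crops included, and the job is handed in when it is done.

Besides the shell and the picture viewer there is one more tool, called after ">>>" by a JSON object that holds its "api" and its "payload", one argument or row to a line. drive_tool: Moves the arm, as the interface text tells. Its arguments: {"type":"object","properties":{"steps":{"type":"array"},"force":{"type":"number"}},"required":["steps"]}

```bash
mkdir -p pics; python3 - <<'E'
from workcell import ctrl
import cv2,numpy as np
for n in("top","side"):
    im=ctrl.camera(n); cv2.imwrite(f"pics/{n}0.png",im[:,:,::-1])
    m=ctrl.camera_model(n); print(n,m["camera_matrix"],m["extrinsics"],[k for k in m])
s=ctrl.sense();print(s["time_s"],s["position"],s["tool_rot"],s["force"])
E
```

```text
top [[594.79523514   0.         313.2465102 ]
 [  0.         594.79523514 229.51444963]
 [  0.           0.           1.        ]] [[ 0.02908322 -0.99951248  0.01135663 -0.0241472 ]
 [ 0.99158699  0.03028254  0.12584996 -0.63031188]
 [-0.12613252  0.00760097  0.99198428 -1.11399139]
 [ 0.          0.          0.          1.        ]] ['camera_matrix', 'extrinsics']
side [[477.83289067   0.         321.46776904]
 [  0.         477.83289067 231.26979496]
 [  0.           0.           1.        ]] [[-0.99390649 -0.10940781 -0.01340979  0.62923355]
 [ 0.07530609 -0.7628253   0.64220444 -0.11180775]
 [-0.08049151  0.63728132  0.7664161  -0.93663021]
 [ 0.          0.          0.          1.        ]] ['camera_matrix', 'extrinsics']
0.1 [0.2180487  0.58513855 0.22154112] [-3.13987436e+00 -2.19100922e-04  2.78475695e+00] [ 0.41997734 -0.2185097  -0.23715713]
```

View pics/top0.png

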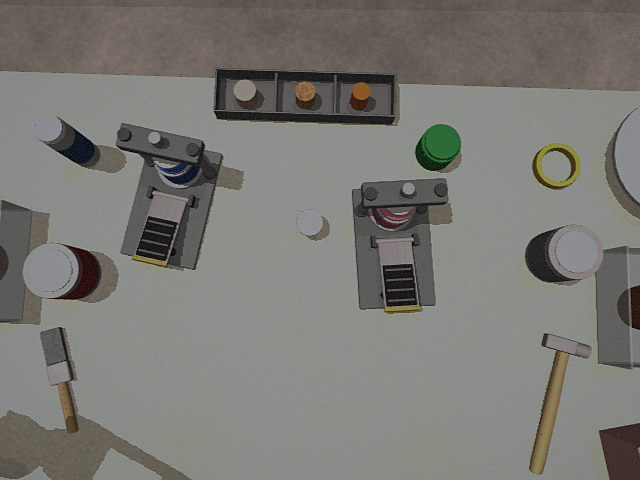

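View pics/side0.png

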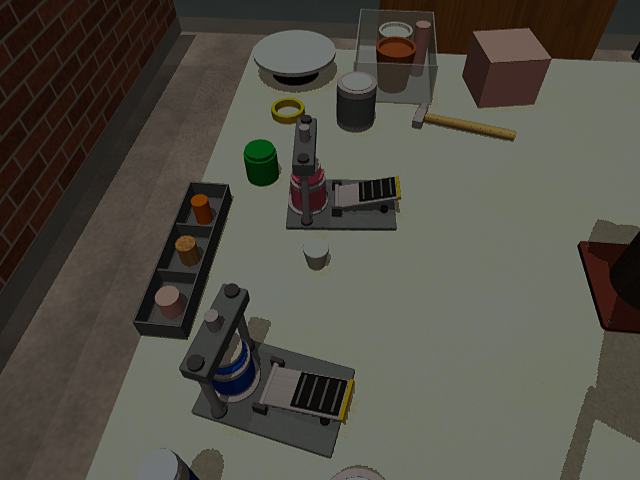

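The top view shows the pink tin's press on the right, with its pad near (400,287) and its yellow edge near (402,309). The blue press is on the left, with its pad near (158,240). In the side view the pink pad is near (380,190) and its yellow edge near (398,188).

```bash
cat > h.py <<'E'
import numpy as np,cv2
def ray(m,px):
    K,E=np.array(m["camera_matrix"]),np.array(m["extrinsics"]);R,t=E[:3,:3],E[:3,3]
    d=np.linalg.inv(K)@[px[0],px[1],1]; d=R.T@(d*[1,-1,-1]); return -R.T@t,d
def onz(m,px,z):
    o,d=ray(m,px); return o+d*(z-o[2])/d[2]
def tri(m1,p1,m2,p2):
    o1,d1=ray(m1,p1);o2,d2=ray(m2,p2)
    s=np.linalg.lstsq(np.c_[d1,-d2],o2-o1,rcond=None)[0]
    a,b=o1+s[0]*d1,o2+s[1]*d2; return (a+b)/2,np.linalg.norm(a-b)
E
python3 - <<'E'
from workcell import ctrl
from h import *
M={n:ctrl.camera_model(n) for n in("top","side")}
c={}
for n,(x0,y0,x1,y1) in dict(top=(370,295,430,320),side=(385,170,410,210)).items():
    im=cv2.imread(f"pics/{n}0.png");h=cv2.cvtColor(im,cv2.COLOR_BGR2HSV)
    k=cv2.inRange(h,(20,130,80),(35,255,255));z=np.zeros_like(k);z[y0:y1,x0:x1]=k[y0:y1,x0:x1]
    p=np.argwhere(z)[:,::-1];r=cv2.minAreaRect(p.astype(np.float32));c[n]=p.mean(0);print(n,len(p),c[n],r)
    if n=="top":
        b=cv2.boxPoints(r);print([onz(M[n],q,.062).round(4) for q in b])
print("edge",tri(M["top"],c["top"],M["side"],c["side"]),onz(M["top"],c["top"],.062))
im=cv2.imread("pics/top0.png")[:,:,::-1]
# pink press crop, dark pad
im2=cv2.resize(cv2.imread("pics/top0.png")[170:320,340:460],None,fx=4,fy=4,interpolation=cv2.INTER_CUBIC);cv2.imwrite("pics/c1.png",im2)
E
```

```text
top 120 [402.53333333 308.475     ] ((401.9984436035156, 308.45166015625), (4.062402248382568, 34.143524169921875), 88.15238952636719)
[array([ 0.4858, -0.1436,  0.062 ]), array([ 0.4897, -0.2077,  0.062 ]), array([ 0.4821, -0.208 ,  0.062 ]), array([ 0.4782, -0.144 ,  0.062 ])]
side 67 [397.74626866 186.05970149] ((397.6219177246094, 185.59754943847656), (21.202856063842773, 3.092083215713501), 83.6598129272461)
edge (array([ 0.48415982, -0.17708724,  0.06045493]), np.float64(0.0004605749272102862)) [ 0.48393281 -0.17681236  0.062     ]
```

View pics/c1.png

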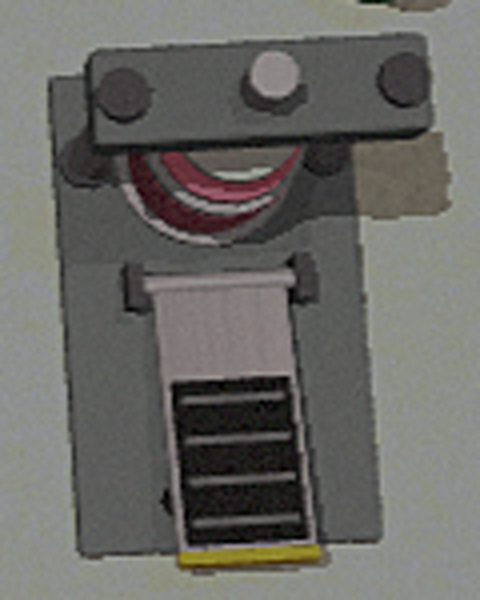

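The crop shows the hinge bar centred near full-image (395,240) and the pad quad from about (383,265) to (417,305). The press is turned only slightly. Next I compute the pad point.

```bash
python3 - <<'E'
from workcell import ctrl
from h import *
m=ctrl.camera_model("top")
f=lambda u,v,z:onz(m,(340+u/4-.4,170+v/4-.4),z)
h=f(220,281,.03);e=np.array([.4841,-.177,.061]);d=(h-e)[:2];L=np.linalg.norm(d);d/=L
print("hinge",h,"L",L,"yaw",np.arctan2(d[1],d[0]))
q=[f(172,382,.041),f(288,376,.041),f(308,538,.065),f(187,547,.065)]
print(np.array(q).round(4)); 
b=[f(50,78,.012),f(80,556,.012),f(382,540,.012)];a=b[0]-b[1];print("base yaw",np.arctan2(a[1],a[0]),np.linalg.norm(a),np.linalg.norm(b[2]-b[1]))
print("pad", e[:2]+d*.034, np.mean(q,0)[:2])
im=None
E
```

```text
hinge [ 0.61650818 -0.16506094  0.03      ] L 0.1329453515671185 yaw 0.08992545286493844
[[ 0.5656 -0.1409  0.041 ]
 [ 0.5702 -0.1968  0.041 ]
 [ 0.4928 -0.2026  0.065 ]
 [ 0.487  -0.146   0.065 ]]
base yaw 0.08259269742827766 0.23800255619088176 0.14844933476803585
pad [ 0.51796262 -0.17394665] [ 0.52890978 -0.17157809]
```

Base 238 x 148 mm and edge 0.061 m high both match the given sizes. The pad point is about (0.517, -0.174, 0.059) and the press yaw about 0.085. I'm going above it with the fingers shut and turned to yaw 3.227.

>>> {"api": "drive_tool", "payload": {
  "steps": [
    [1.5,-3.8,0,0,0,0.022,0],
    [1.5,-3.8,0,0,0,0.022,0],
    [1.5,-3.8,0,0,0,0.022,0],
    [1.5,-3.8,0,0,0,0.022,0],
    [1.5,-3.8,0,0,0,0.022,0],
    [1.5,-3.8,0,0,0,0.022,0],
    [1.5,-3.8,0,0,0,0.022,0],
    [1.5,-3.8,0,0,0,0.022,0],
    [1.5,-3.8,0,0,0,0.022,0],
    [1.5,-3.8,0,0,0,0.022,0]
  ],
  "force": 20
}}

```text
time_s: 1.35
position: [0.3684, 0.2043, 0.2223]
tool_rot: [-3.141, -0.0, 3.006]
force: [0.9, 0.0, 0.1]
gripper_width: 0.0017
grip_force: 0.0
```

>>> {"api": "drive_tool", "payload": {
  "steps": [
    [1.5,-3.8,0,0,0,0.022,0],
    [1.5,-3.8,0,0,0,0.022,0],
    [1.5,-3.8,0,0,0,0.022,0],
    [1.5,-3.8,0,0,0,0.022,0],
    [1.5,-3.8,0,0,0,0.022,0],
    [1.5,-3.8,0,0,0,0.022,0],
    [1.5,-3.8,0,0,0,0.022,0],
    [1.5,-3.8,0,0,0,0.022,0],
    [1.4,-3.8,0,0,0,0.022,0],
    [1.4,-3.6,0,0,0,0.022,0]
  ]
}}

```text
time_s: 2.6
position: [0.5163, -0.1736, 0.222]
tool_rot: [3.141, -0.001, -3.058]
force: [0.5, 0.2, 0.6]
gripper_width: 0.0006
grip_force: 0.0
```

>>> {"api": "drive_tool", "payload": {
  "steps": [
    [0,0,-3,0,0,0,0],
    [0,0,-4,0,0,0,0],
    [0,0,-3,0,0,0,0],
    [0,0,-2,0,0,0,0],
    [0,0,0,0,0,0,0],
    [0,0,0,0,0,0,0]
  ]
}}

```text
time_s: 3.35
position: [0.5167, -0.1726, 0.1033]
tool_rot: [-3.141, 0.001, -3.058]
force: [-0.4, -0.2, 0.4]
gripper_width: 0.0004
grip_force: 0.0
```

```bash
python3 - <<'E'
from workcell import ctrl
from h import *
w=ctrl.camera("wrist");s=ctrl.camera("side")
cv2.imwrite("pics/w1.png",w[:,:,::-1])
cv2.imwrite("pics/s1.png",cv2.resize(s[90:240,250:450,::-1],None,fx=4,fy=4))
m=ctrl.camera_model("wrist")
K,E=m["camera_matrix"],m["extrinsics"]
for P in ([.517,-.174,.059],[.516,-.173,.103]):
    p=np.array(E)@[*P,1];p=np.array(K)@(p[:3]*[1,-1,-1]);print(p[:2]/p[2])
E
```

```text
[318.85328656 263.64789695]
[320.50362878 293.42499922]
```

View pics/w1.png

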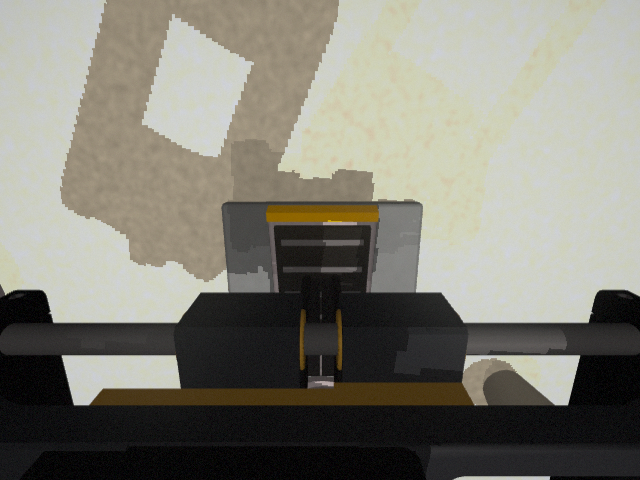

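View pics/s1.png

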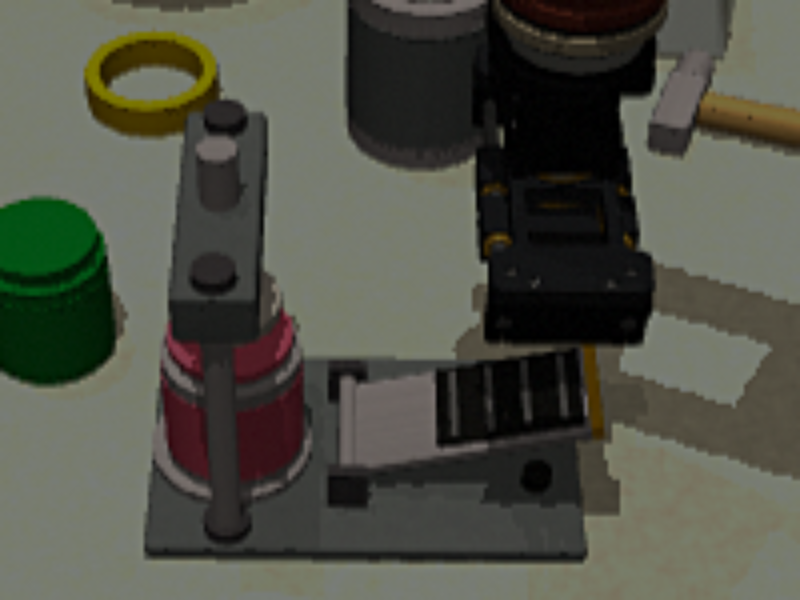

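The wrist view shows the fingers at column 320, and the yellow edge is centred at (322,214), so they line up sideways. The predicted pad point (319,264) falls on the pad. The side crop shows the gripper clear of the crossbeam. I'm descending.

>>> {"api": "drive_tool", "payload": {
  "steps": [
    [0,0,-2,0,0,0,0],
    [0,0,-1.5,0,0,0,0],
    [0,0,-0.6,0,0,0,0],
    [0,0,-0.4,0,0,0,0],
    [0,0,0,0,0,0,0]
  ]
}}

```text
time_s: 4.08
position: [0.5166, -0.1725, 0.0579]
tool_rot: [-3.141, 0.0, -3.058]
force: [-0.9, 1.0, 3.7]
gripper_width: 0.0003
grip_force: 1.3
```

>>> {"api": "drive_tool", "payload": {
  "steps": [
    [-0.1,0,-0.3,0,0,0,0],
    [-0.1,0,-0.3,0,0,0,0],
    [-0.1,0,-0.3,0,0,0,0],
    [-0.1,0,-0.3,0,0,0,0],
    [0,0,-0.3,0,0,0,0],
    [0,0,0,0,0,0,0]
  ]
}}

```text
time_s: 4.82
position: [0.5128, -0.1727, 0.0429]
tool_rot: [-3.141, 0.001, -3.058]
force: [2.1, -1.1, 4.8]
gripper_width: 0.0007
grip_force: 2.6
```

Contact came at the expected height and force. I'm carrying on to the stop.

>>> {"api": "drive_tool", "payload": {
  "steps": [
    [-0.1,0,-0.2,0,0,0,0],
    [0,0,-0.2,0,0,0,0],
    [0,0,-0.2,0,0,0,0],
    [0,0,-0.2,0,0,0,0],
    [0,0,-0.1,0,0,0,0],
    [0,0,0,0,0,0,0]
  ]
}}

```text
time_s: 5.58
position: [0.5119, -0.1729, 0.0349]
tool_rot: [-3.141, 0.001, -3.058]
force: [-1.6, 0.8, 12.5]
gripper_width: 0.0006
grip_force: 6.2
```

>>> {"api": "drive_tool", "payload": {
  "steps": [
    [0,0,-0.1,0,0,0,0],
    [0,0,0,0,0,0,0]
  ]
}}

```text
time_s: 5.82
position: [0.512, -0.1729, 0.0347]
tool_rot: [-3.141, 0.001, -3.058]
force: [-4.7, 2.2, 19.4]
gripper_width: 0.0005
grip_force: 9.7
```

The height stays at 34.7 mm while the force climbs past 19 N, so the treadle is on its stop. I'm pressing slightly further and holding.

>>> {"api": "drive_tool", "payload": {
  "steps": [
    [0,0,-0.1,0,0,0,0],
    [0,0,0,0,0,0,0],
    [0,0,0,0,0,0,0],
    [0,0,0,0,0,0,0],
    [0,0,0,0,0,0,0],
    [0,0,0,0,0,0,0],
    [0,0,0,0,0,0,0],
    [0,0,0,0,0,0,0],
    [0,0,0,0,0,0,0]
  ]
}}

```text
time_s: 6.95
position: [0.512, -0.1729, 0.0345]
tool_rot: [-3.141, 0.001, -3.058]
force: [-6.3, 2.6, 26.6]
gripper_width: 0.0003
grip_force: 13.1
```

>>> {"api": "drive_tool", "payload": {
  "steps": [
    [0,0,0.4,0,0,0,0],
    [0,0,0.4,0,0,0,0],
    [0.1,0,0.4,0,0,0,0],
    [0.1,0,0.4,0,0,0,0],
    [0.1,0,0.4,0,0,0,0],
    [0.1,0,0.4,0,0,0,0],
    [0.1,0,0.4,0,0,0,0],
    [0,0,0.5,0,0,0,0],
    [0,0,1.5,0,0,0,0],
    [0,0,3,0,0,0,0]
  ]
}}

```text
time_s: 8.2
position: [0.5146, -0.1714, 0.1088]
tool_rot: [3.139, -0.004, -3.058]
force: [0.1, -0.3, 0.0]
gripper_width: 0.0005
grip_force: 0.0
```

>>> {"api": "drive_tool", "payload": {
  "steps": [
    [0,0,4,0,0,0,0],
    [0,0,4,0,0,0,0],
    [-3,0,4,0,0,0,0],
    [-4,0,0,0,0,0,0],
    [-4,0,0,0,0,0,0],
    [-3,0,0,0,0,0,0],
    [0,0,0,0,0,0,0]
  ]
}}

```text
time_s: 9.07
position: [0.3749, -0.1721, 0.23]
tool_rot: [-3.141, 0.0, -3.06]
force: [0.7, -0.3, 0.4]
gripper_width: 0.0006
grip_force: 0.0
```

```bash
python3 - <<'E'
from workcell import ctrl
from h import *
s=ctrl.camera("side")[:,:,::-1];cv2.imwrite("pics/s2.png",np.vstack([cv2.resize(s[100:240,250:450],None,fx=3,fy=3)]))
a=cv2.imread("pics/side0.png")
for i in(a,s):
    h=cv2.cvtColor(np.ascontiguousarray(i),cv2.COLOR_BGR2HSV);k=cv2.inRange(h,(20,130,80),(35,255,255))[170:210,385:410]
    p=np.argwhere(k);print(len(p),p.mean(0)+[170,385])
b=np.abs(a.astype(int)-s)[290:460,180:360].mean();print("blue diff",b,ctrl.sense()["time_s"],ctrl.sense()["force"])
E
```

```text
67 [186.05970149 397.74626866]
68 [186.01470588 397.72058824]
blue diff 3.1402505446623095 9.125 [-0.30052991 -0.27714455  1.2331086 ]
```

View pics/s2.png

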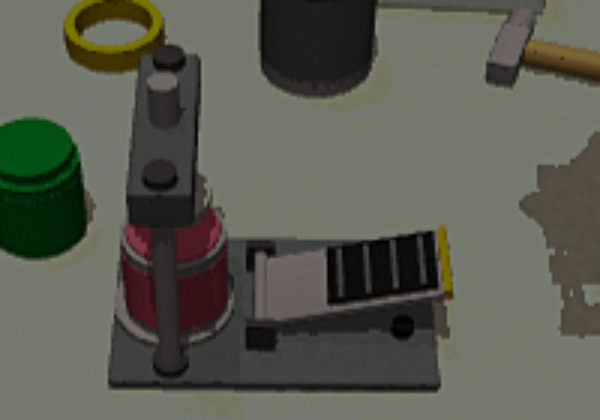

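The treadle is back at its rest pixel (397.7,186.0). The pink tin stands upright with its lid seated lower, and the blue press shows no change beyond image noise. I'm handing in.

```bash
python3 -c "
from workcell import ctrl
print(ctrl.close_job())"
```

```text
the job is handed in; nothing more can be done
None
```

I pushed the pink tin's treadle to its stop, held it there for just over a second and let it come fully back up; the lid now sits lower, the pink tin is upright, the blue press wasn't touched, and the job is handed in.

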